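# Put the packing bench in order: loquats into the pack, sticker rolls into their dishes

## Task

Put the packing bench in order: lay the two loose loquats (one on the table, one wrongly left in the large roll dish) in the two wells of the empty fruit pack's middle row, one lying lengthwise in each, and set the larger sticker roll upright in the large grey dish and the smaller roll upright in the small grey dish. Leave the tape, the card stack and the pen where they are.

Things in the scene. Friction and masses are not known exactly. Their poses are not given: they have to be found in the camera images.
- stray_loquat_mid (a point): Centre of the loquat left lying in the large dish: an orange egg-shaped fruit, about 39 mm wide, 64 mm long, 37 mm high (mass about 50 g, rigid). Its long side is along its own y axis, z up: grasp it across x. This point is 18.5 mm above its underside; at the start it is 24.5 mm above the table, as the dish's floor is 6 mm up.
- table_loquat_mid (a point): Centre of the loquat lying on the table: about 39 mm wide (x), 67 mm long (y), 37 mm high, about 50 g, rigid. Long side along its own y axis, z up: grasp it across x. This point is 18.5 mm above its underside. (More loquats lie in the black crate and in a pack behind; they are not part of the job.)
- large_roll_mid (a point): Centre of the larger sticker roll: an upright solid roll, 63 mm across, 29 mm high, brown side, about 60 g. This point is 14.5 mm above its underside; z along the roll's axis, up.
- small_roll_mid (a point): Centre of the smaller sticker roll: an upright solid roll, 53 mm across, 29 mm high, white side, about 60 g. This point is 14.5 mm above its underside; z along the roll's axis, up.
- large_dish: The large round dish of grey plastic with a dark pad inside, fixed to the table; 100 mm across, 12 mm high, with a flat round seat 82 mm across whose floor is 6 mm above the table. Origin at the centre of its underside, at table height, z up. Home of the larger roll; a loquat lies in it at the start.
- small_dish: The small round dish, of the same kind, fixed to the table; 86 mm across, 12 mm high, with a flat round seat 69 mm across whose floor is 6 mm above the table. Origin at the centre of its underside, z up. Home of the smaller roll; empty at the start.
- fruit_pack: Empty pink fruit pack, fixed: 188 (its x) by 174 mm (its y), rim 22 mm high, six wells in three rows. Rows run along y at x = -58, 0, 58 mm. Middle-row wells: centres x = 0, y = +42 and -42 mm, each about 46 mm wide, 83 mm long; loquats lie along y, either in either. Well floor 1 mm, ridges between rows 12 mm above the origin, which is at the centre of the underside, 1 mm above the table.
- tape: Bystander: a roll of brown packing tape lying flat, 92 mm across, 48 mm high, loose; origin at the centre of its underside. To be left alone.
- cards: Bystander: a banded stack of grey cards, 65 x 90 x 21 mm, loose; origin at the centre of its underside. To be left alone.
- pen: Bystander: a white and red pen lying near the right-hand edge of the table, 145 mm long along its y, 11 mm wide, 9 mm high, loose; origin at the centre of its underside. To be left alone.
Not all that is in view belongs to the job. What is shaped like the part that bears small_roll_mid but purple is not meant.

How it is judged:
By the outcome, as a careful person would: the job done as asked, in the order asked, and still so for the second after the job is handed in, with the robot touching nothing.
It also fails if it takes over 109 s, if anything falls off the work surface, if the arm or the gripper's body presses on something with over 40 N, if the wrist force passes 120 N, or if a joint passes its speed limit or range.

## Robot

A 6-joint arm with a two-finger parallel gripper is mounted at the origin on a cart in front of the work surface, level with it; the furniture and walls round the work are solid. World frame = base frame: x ahead of the robot, y to its left, z up, the work surface at z = 0. Lengths are in m, angles in rad, forces in N, time in s.
With the tool pointing down it reaches from about 0.375 to 0.9 m from the base axis. Payload 3.1 kg.
Tool frame: the origin (TCP) lies between the finger pads; the fingertips stand 17 mm ahead of it and the grasp point (between the pads) lies 2 mm behind it (robot.nose_length is the distance from the TCP to the fingertips, in m); z points along the fingers, y is the line along which they close (so a half turn about z gives the same grasp; the last joint's range is limited). The gripper opens to 87 mm and grips with 3 to 60 N. Pads are 19 mm wide; open, the fingers measure 117 mm over their backs; the gripper's body (75 mm by 190 mm) begins 51 mm behind the grasp point.
Start: joints at [1.02, 0.527, 1.433, -0, 1.181, -0.178], TCP at [0.228, 0.582, 0.24] pointing down, gripper open.
Joint ranges: [-3.08, 3.08], [-0.75, 2.2], [0.22, 2.44], [-1.43, 4.57], [0, 2.65], [-2.85, 2.85]. Speed limits (rad/s): [2.79, 2.79, 3.14, 3.14, 3.14, 3.14].

## Interface

Orientations are given as a unit quaternion [x, y, z, w].
In Python, from rig import robot, cams gives the robot as it stands.
- The arm moves only by the shell command python3 -m pendant 'ROWS' [FORCE]. ROWS is JSON, a list of rows, each an object with "jaw": the opening, from 0 (shut) to 1 (fully open); "linear": the shift along the tool's x, y, z in cm, a list of three; "twist": the turn about the tool's z in degrees. A call has 1 to 12 rows; each row shifts and turns the commanded pose from where the row before left it, along the tool's axes as they then stand; what a row does not reach is not made up. A row lasts 1/12 s, in which the tool goes at most 41.7 mm and 7.16 degrees, less where a joint would pass 70% of its speed; a pose out of reach is approached as far as the arm can. A call is refused whole if a number of a shift passes 4.17 or a number of a turn 7.16, either way. A call with a gripper value outside its range is refused whole. The fingers move at their own pace and stop on an object; FORCE is the grip in N (left out, the last holds). Time passes only in rows, so rows that do not move let the fingers close. It gives the time, the measured TCP pose, the force, the opening and the grip force at its end, in the units of the state.
- robot.get_obs(): the state, without advancing time (a new reading comes with each control period).
- cams.camera(name): name is "scene" or "top" or "wrist"; returns a dict with "color" (480x640x3 uint8, blue, green, red), "depth" (480x640 float32, m along the optical axis (not along the pixel's ray), 0 where there is no reading), "fov_y" (degrees; the focal length in pixels is half the picture's height over the tangent of half this angle, whatever the lens; pixels are square), "cx", "cy" (the principal point, pixels), "view" (4x4, takes a point from world to camera coordinates). Camera axes: x right, y down, z forward; pixel columns grow to the right and rows downward; lengths in m; the calibration is good to about 2 mm. A picture is of the moment at which its call begins.
- robot.hand_in(): hands the job in; it is judged then, once.
The state is a dict: "time": time; "q": joint angles; "joint_velocities": joint speeds; "joint_torque": joint torques, N m; "position": TCP position; "tool_rot": TCP orientation; "ft_force": force on the tool from outside, world axes, zero at the start; "moment": the same for the moment, N m; "grip_width": finger opening in m; "grip_force": force on a finger pad.
Only numpy, scipy, OpenCV 4.12 (cv2) and the standard library are available. Lean on these libraries where they do the work, as an engineer would, in place of code of your own. Each camera call takes 0.05 s, during which the arm holds its last target. There are 200 camera calls.

## Working session

There is one attempt and no reset: what is moved stays moved. The work goes in short steps, Python scripts to look and compute and a shell command to move; the robot and the scene stay as the last step left them, time stands still between calls to the robot, and variables do not carry over. Pictures are saved under pics/ and viewed, at most 14 in all, crops included, and the job is handed in when it is done.

```bash
mkdir -p pics; ls; cat > h.py <<'E'
import numpy as np, cv2
from rig import robot, cams
def shot(name):
    c=cams.camera(name); np.savez('last_%s.npz'%name,**c); return c
def load(name): 
    d=np.load('last_%s.npz'%name); return {k:d[k] for k in d.files}
def ray(c,u,v,z):
    f=240/np.tan(np.radians(float(c['fov_y'])/2)); V=np.linalg.inv(c['view'])
    d=V[:3,:3]@np.array([(u-c['cx'])/f,(v-c['cy'])/f,1]); o=V[:3,3]
    return o+d*(z-o[2])/d[2]
def cloud(c):
    f=240/np.tan(np.radians(float(c['fov_y'])/2)); V=np.linalg.inv(c['view'])
    v,u=np.mgrid[:480,:640]; d=c['depth']
    P=np.stack([(u-c['cx'])/f*d,(v-c['cy'])/f*d,d],-1)
    return P@V[:3,:3].T+V[:3,3]
E
python3 - <<'E'
from h import *
for n in ('top','scene'):
    c=shot(n); cv2.imwrite(f'pics/{n}0.png',c['color'])
    print(n,c['fov_y'],c['cx'],c['cy'],np.linalg.inv(c['view']).round(3).tolist())
o=robot.get_obs(); print(o)
E
```

```text
pics
top 52.721059728746454 317.13723607301125 235.69651919831153 [[0.01, -0.99, 0.138, 0.372], [-1.0, -0.01, 0.0, -0.021], [0.001, -0.138, -0.99, 1.249], [0.0, 0.0, 0.0, 1.0]]
scene 50.325729855457375 326.45245294447295 238.20679207357801 [[0.482, -0.473, 0.738, -0.215], [-0.876, -0.266, 0.402, -0.44], [0.006, -0.84, -0.542, 0.605], [0.0, 0.0, 0.0, 1.0]]
{'time': 0.1, 'q': array([ 1.01950407e+00,  5.28352947e-01,  1.43378121e+00,  2.20511419e-05,
        1.18142828e+00, -1.78500831e-01]), 'joint_velocities': array([-0.00049754, -0.00125856, -0.00212066, -0.00209708,  0.00114874,
        0.00128821]), 'joint_torque': array([-1.78170080e-04, -4.40987778e+01, -1.77151805e+01,  6.35078084e-02,
        5.33540163e-02, -4.59499608e-05]), 'position': array([0.22726388, 0.58153293, 0.23867968]), 'tool_rot': array([ 1.85322285e-01,  9.82677302e-01, -9.16404969e-04, -3.60984702e-04]), 'ft_force': array([-0.65348254, -0.36069996,  0.48433142]), 'moment': array([-0.0578207 , -0.00560467,  0.02383279]), 'grip_force': 0.0, 'grip_width': 0.08734760857143078}
```

View pics/top0.png

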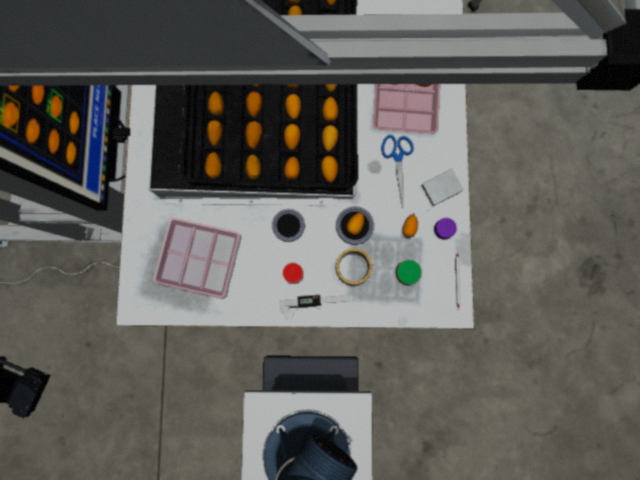

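View pics/scene0.png

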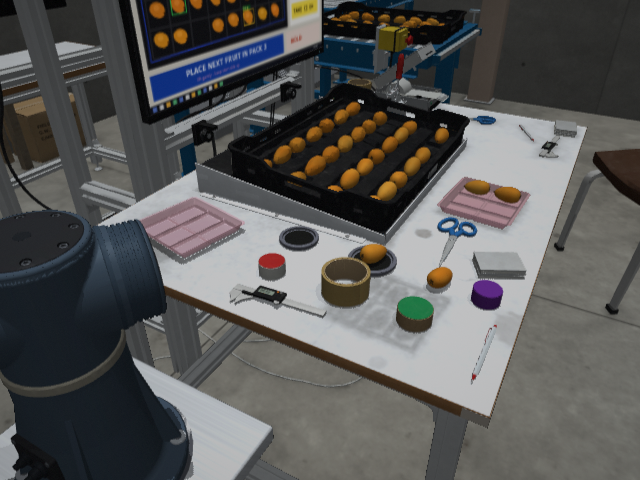

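Candidates (top view):
- Large roll: green top with brown side at (408,272). The purple disc at (446,229) is a decoy.
- Small roll: red top with white side at (293,273).
- Table loquat at (411,226), stray loquat at (356,224). The crate loquats are not part of the job.
- Large dish at (355,225), small dish at (288,225).
- Empty pack at (198,258). The other pack at (407,105) already holds fruit.

Next I check these choices in a close crop and measure.

```bash
python3 - <<'E'
from h import *
c=load('top'); im=c['color']
a=cv2.resize(im[195:305,265:465],None,fx=4,fy=4,interpolation=cv2.INTER_CUBIC)
cv2.imwrite('pics/crop1.png',a)
s=load('scene')
cv2.imwrite('pics/crop2.png',cv2.resize(s['color'][190:350,130:530],None,fx=2,fy=2,interpolation=cv2.INTER_CUBIC))
P=cloud(c); Ps=cloud(s)
for nm,cc,PP in (('top',c,P),('scene',s,Ps)):
    hsv=cv2.cvtColor(cc['color'],cv2.COLOR_BGR2HSV)
    H,S,V=[hsv[...,i].astype(int) for i in range(3)]
    x,y,z=[PP[...,i] for i in range(3)]
    ok=(cc['depth']>0)&(x>.3)&(x<.62)&(abs(y)<.45)
    M={'green':(H>45)&(H<85)&(S>120),'red':((H<5)|(H>174))&(S>150)&(y>-.2),'orange':(H>8)&(H<22)&(S>200)&(V>120)&(y<0)&(z>.012),'pink':((H>165)|(H<8))&(S>25)&(S<110)&(y>.1)&(z>.002)}
    for k,m in M.items():
        n,l,st,ce=cv2.connectedComponentsWithStats((m&ok).astype('uint8'))
        for i in range(1,n):
            if st[i,4]<60: continue
            p=PP[l==i]; r=cv2.minAreaRect((p[:,:2]*1000).astype('float32'))
            r2=cv2.minAreaRect(np.argwhere(l==i)[:,::-1].astype('float32'))
            print(nm,k,st[i,4],ce[i].round(1),'mean',p.mean(0).round(4),'zmax',np.percentile(p[:,2],[5,50,98]).round(4),'rect',np.round(r[0],1),np.round(r[1],1),round(r[2],1),'px',np.round(r2[0],1),round(r2[2],1))
print('table z',np.median(P[300:318,330:400,2]))
E
```

```text
top green 447 [408.6 271.9] mean [ 0.4523 -0.2515  0.0288] zmax [0.0249 0.0289 0.0337] rect [ 452.2 -251.7] [58.1 58.2] 43.2 px [408.5 271.5] 90.0
top red 288 [292.4 272.6] mean [0.4474 0.0408 0.0292] zmax [0.0255 0.0292 0.0341] rect [447.9  40.7] [46.8 46.1] 45.7 px [292.5 272.5] 45.0
top orange 208 [355.6 223. ] mean [ 0.5738 -0.1175  0.0391] zmax [0.0321 0.0394 0.0459] rect [ 575.8 -119.8] [32.8 51.4] 46.2 px [356.2 222.8] 45.0
top orange 197 [410.3 225.7] mean [ 0.5692 -0.2569  0.0333] zmax [0.0264 0.0338 0.0403] rect [ 571.3 -258.6] [29.3 50.8] 70.4 px [410.  225.5] 90.0
top pink 1939 [196.7 257.9] mean [0.484  0.2872 0.0137] zmax [0.0033 0.0128 0.0261] rect [484.9 285.7] [189.4 174.1] 77.5 px [196.8 257.3] 13.2
scene green 608 [415.1 307.4] mean [ 0.4507 -0.2515  0.0288] zmax [0.0271 0.0288 0.0309] rect [ 451.4 -251.1] [58.7 58.4] 20.8 px [415.  307.5] 90.0
scene red 284 [271.2 260.4] mean [0.4457 0.0425 0.0288] zmax [0.027  0.0289 0.0311] rect [446.4  43.5] [48.7 47.7] 84.2 px [271.5 260.5] 0.0
scene orange 175 [373.6 250.5] mean [ 0.5632 -0.1219  0.0373] zmax [0.0318 0.0374 0.0435] rect [ 567.4 -124.3] [21. 51.] 57.7 px [373.4 250.4] 71.6
scene orange 229 [439.8 274.2] mean [ 0.5581 -0.2597  0.0328] zmax [0.0276 0.0331 0.0387] rect [ 563.3 -260.4] [28.1 47.3] 62.3 px [439.5 274.5] 90.0
scene pink 2717 [190.7 224.8] mean [0.4949 0.2927 0.0102] zmax [0.0023 0.0083 0.0234] rect [482.  285.8] [191.3 175. ] 77.3 px [193.1 223.2] 63.4
table z 0.0006168470263646642
```

View pics/crop1.png

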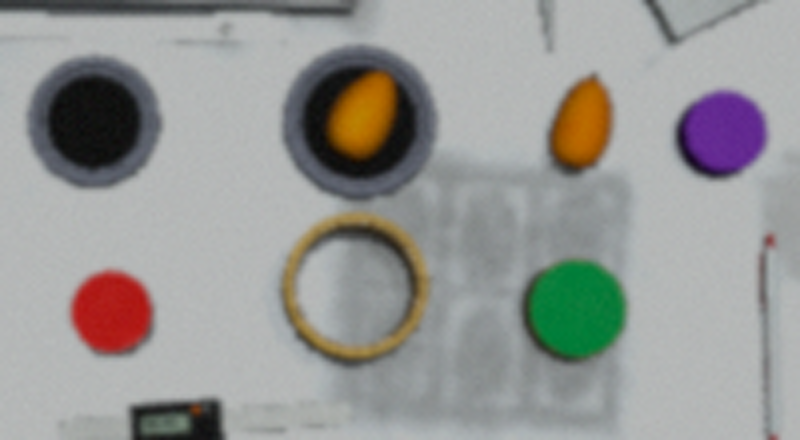

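View pics/crop2.png

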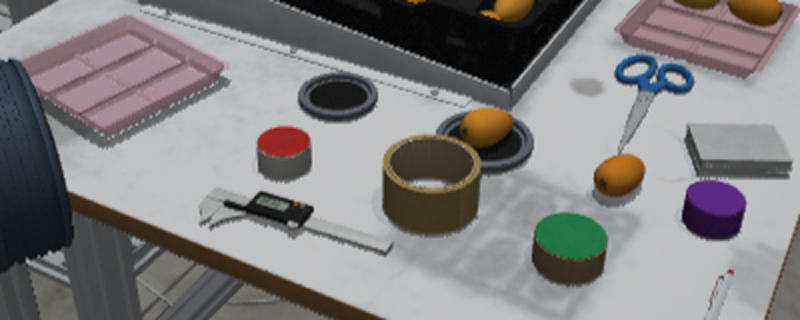

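The crops confirm it: green top with brown side is the large roll, red top with white side is the small roll, and purple is the decoy. In the top crop the stray loquat runs from its tip (387,72) to its base (352,158), and the table loquat from (595,75) to (577,170). Next I work out exact poses and a helper for the deltas.

```bash
cat >> h.py <<'E'
def go(x,y,z,psi):
    """twist (deg) to bring tool y to angle psi, then shift (cm) in the turned frame"""
    from scipy.spatial.transform import Rotation as R
    o=robot.get_obs(); M=R.from_quat(o['tool_rot']).as_matrix()
    cur=np.degrees(np.arctan2(M[1,1],M[0,1])); t=(cur-psi+90)%180-90
    N=M@R.from_euler('z',t,degrees=True).as_matrix()
    d=N.T@(np.array([x,y,z])-o['position'])*100
    print('t%.2f'%o['time'],'at',o['position'].round(4),'yaw %.1f'%cur,'tilt %.4f'%M[2,2],'q6 %.2f'%o['q'][5],'twist %.1f'%t,'shift cm',d.round(2),'F',np.round(o['ft_force'],1),'w %.4f g %.1f'%(o['grip_width'],o['grip_force']))
E
python3 - <<'E'
from h import *
for nm in('top','scene'):
    c=load(nm); hsv=cv2.cvtColor(c['color'],cv2.COLOR_BGR2HSV).astype(int); P=cloud(c)
    m=((hsv[...,0]>6)&(hsv[...,0]<24)&(hsv[...,1]>185)&(hsv[...,2]>70)&(P[...,0]<.63)&(P[...,0]>.5)&(P[...,1]<-.05)).astype('uint8')
    n,l,st,ce=cv2.connectedComponentsWithStats(m)
    for i in range(1,n):
        if st[i,4]<100: continue
        ct=max(cv2.findContours((l==i).astype('uint8'),0,1)[0],key=len)[:,0]
        zc=.0245 if ce[i][0]<(380 if nm=='top' else 405) else .0185
        w=np.array([ray(c,u,v,zc)[:2]*1000 for u,v in ct],'float32')
        e=cv2.fitEllipse(w); r=cv2.minAreaRect(w); print(nm,'loquat',ce[i].round(1),'ell',np.round(e[0],1),np.round(e[1],1),'long axis',round(e[2]+90,1),'rect',np.round(r[0],1))
c=load('top')
for k,u,v in (('big dish',265+360/4,195+121/4),('small dish',265+94/4,195+121/4)): print(k,ray(c,u-.4,v-.4,.012).round(4))
c=load('scene')
for k,u,v in (('big dish',130+485/2,190+139/2),('small dish',130+338/2,190+96/2)): print(k,ray(c,u-.25,v-.25,.012).round(4))
P=cloud(load('top'))
for X in (.60,.62,.64,.66,.68,.7):
    q=P[(abs(P[...,0]-X)<.006)&(P[...,1]<.05)&(P[...,1]>-.2)]; print(X,q[:,2].max().round(3),np.median(q[:,2]).round(3))
go(.575,-.12,.2,68)
E
```

```text
top loquat [355.4 223.3] ell [ 575.6 -118. ] [36.7 56.7] long axis 153.1 rect [ 577.4 -118.9]
top loquat [410.  226.1] ell [ 570.5 -259. ] [30.6 55.1] long axis 163.2 rect [ 572.  -260.9]
scene loquat [372.6 252.5] ell [ 573.4 -115.7] [46.6 62.5] long axis 180.4 rect [ 572.4 -117.2]
scene loquat [439.6 276.5] ell [ 570.4 -257. ] [39.2 62. ] long axis 178.4 rect [ 569.4 -256.7]
big dish [ 0.5735 -0.117   0.012 ]
small dish [0.5718 0.0549 0.012 ]
big dish [ 0.5677 -0.1183  0.012 ]
small dish [0.5634 0.0522 0.012 ]
0.6 0.848 0.842
0.62 0.847 0.841
0.64 0.01 0.002
0.66 0.108 0.028
0.68 0.1 0.035
0.7 0.097 0.043
t0.10 at [0.2273 0.5815 0.2387] yaw 68.6 tilt -1.0000 q6 -0.18 twist 0.6 shift cm [-58.52 -52.01   3.95] F [-0.7 -0.4  0.5] w 0.0873 g 0.0
```

```bash
python3 - <<'E'
from h import *
for nm in('top','scene'):
    P=cloud(load(nm)); 
    for X in np.arange(.625,.68,.005):
        q=P[(abs(P[...,0]-X)<.0025)&(P[...,1]<0)&(P[...,1]>-.16)&(P[...,2]<.4)]
        if len(q): b=q[q[:,2]>.07]; print(nm,X.round(3),np.percentile(q[:,2],[50,90,100]).round(3), len(b), b[:,1].min().round(3) if len(b) else '')
E
```

```text
top 0.625 [0.001 0.004 0.015] 0 
top 0.63 [0.001 0.005 0.01 ] 0 
top 0.635 [0.001 0.006 0.01 ] 0 
top 0.64 [0.002 0.006 0.01 ] 0 
top 0.645 [0.002 0.02  0.032] 0 
top 0.65 [0.022 0.097 0.106] 36 -0.095
top 0.655 [0.026 0.103 0.108] 100 -0.107
top 0.66 [0.037 0.101 0.107] 77 -0.112
top 0.665 [0.015 0.095 0.1  ] 18 -0.114
top 0.67 [0.003 0.094 0.098] 10 -0.117
top 0.675 [0.003 0.095 0.1  ] 11 -0.119
top 0.68 [0.035 0.071 0.098] 11 -0.119
scene 0.625 [-0.706  0.002  0.004] 0 
scene 0.63 [-0.704  0.003  0.006] 0 
scene 0.635 [-0.707  0.002  0.004] 0 
scene 0.64 [0.    0.009 0.034] 0 
scene 0.645 [0.012 0.027 0.104] 21 -0.091
scene 0.65 [0.088 0.099 0.103] 191 -0.104
scene 0.655 [0.062 0.089 0.104] 259 -0.109
scene 0.66 [0.04  0.079 0.103] 128 -0.114
scene 0.665 [0.012 0.071 0.096] 24 -0.116
scene 0.67 [0.    0.074 0.094] 22 -0.117
scene 0.675 [-0.705  0.054  0.095] 10 -0.118
scene 0.68 [-0.707  0.058  0.094] 11 -0.118
```

```bash
python3 -m pendant '[{"jaw":1,"linear":[-4,-4,0],"twist":0},{"jaw":1,"linear":[-4,-4,0],"twist":0},{"jaw":1,"linear":[-4,-4,0],"twist":0},{"jaw":1,"linear":[-4,-4,0],"twist":0},{"jaw":1,"linear":[-4,-4,0],"twist":0},{"jaw":1,"linear":[-4,-4,0],"twist":0},{"jaw":1,"linear":[-4,-4,0],"twist":0},{"jaw":1,"linear":[-4,-4,0],"twist":0},{"jaw":1,"linear":[-4,-4,0],"twist":0},{"jaw":1,"linear":[-4,-4,0],"twist":0},{"jaw":1,"linear":[-4,-4,0],"twist":0}]' 20; python3 -c "
from h import *
go(.5,-.19,.25,68)"
```

```text
time: 1.02
position: [0.4115, 0.1603, 0.2395]
tool_rot: [0.185, 0.983, -0.0, -0.0]
ft_force: [0.3, 0.7, -0.1]
grip_width: 0.0868
grip_force: 0.0
t1.02 at [0.4115 0.1603 0.2395] yaw 68.6 tilt -1.0000 q6 -1.08 twist 0.6 shift cm [-21.33 -29.16  -1.06] F [ 0.3  0.7 -0.1] w 0.0868 g 0.0
```

```bash
python3 -m pendant '[{"jaw":1,"linear":[-3,-4,0],"twist":0},{"jaw":1,"linear":[-3,-4,0],"twist":0},{"jaw":1,"linear":[-3,-4,0],"twist":0},{"jaw":1,"linear":[-3,-4,0],"twist":0},{"jaw":1,"linear":[-3,-4,0],"twist":0},{"jaw":1,"linear":[-3,-4,0],"twist":0},{"jaw":1,"linear":[-2,-3,0],"twist":-3},{"jaw":1,"linear":[0,0,0],"twist":-4}]' 20; python3 -c "
from h import *
go(.57,-.26,.0285,76)
c=shot('wrist'); cv2.imwrite('pics/w1.png',c['color']); print(np.linalg.inv(c['view'])[:3,3].round(3))"
```

```text
time: 1.68
position: [0.4888, -0.1211, 0.2397]
tool_rot: [0.126, 0.992, -0.002, 0.002]
ft_force: [0.6, 0.6, 0.9]
grip_width: 0.087
grip_force: 0.0
t1.68 at [ 0.4888 -0.1211  0.2397] yaw 75.5 tilt -1.0000 q6 -1.78 twist -0.5 shift cm [-11.13 -11.44  21.22] F [0.6 0.6 0.9] w 0.0870 g 0.0
[ 0.411 -0.101  0.386]
```

View pics/w1.png

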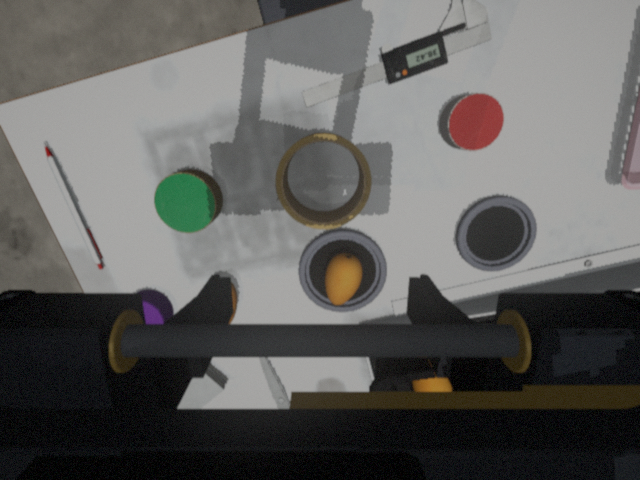

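The wrist view shows the large dish centred at about (343,269) with the stray loquat in it, base (348,255) to tip (339,303). The small dish is at (496,233), the green roll at (185,202) and the red roll at (475,121). The table loquat is mostly hidden by a finger at (233,300).

```bash
python3 - <<'E'
from h import *
c=load('wrist')
for k,u,v,z in (('big dish',343,269.5,.010),('small dish',496.5,233,.010),('green',185.5,202,.029),('red',475.5,121.5,.029),('tip',339,304,.022),('base',349,254,.026)): print(k,ray(c,u,v,z).round(4))
hsv=cv2.cvtColor(c['color'],cv2.COLOR_BGR2HSV).astype(int)
m=((hsv[...,0]>6)&(hsv[...,0]<24)&(hsv[...,1]>170)&(hsv[...,2]>60)).astype('uint8'); m[320:]=0; m[:240]=0; m[:,:315]=0;m[:,375:]=0
ct=max(cv2.findContours(m,0,1)[0],key=len)[:,0]
w=np.array([ray(c,u,v,.0245)[:2]*1000 for u,v in ct],'float32'); print(cv2.fitEllipse(w),cv2.minAreaRect(w))
go(.567,-.117,.0345,73)
E
```

```text
big dish [ 0.569  -0.1156  0.01  ]
small dish [0.5691 0.0562 0.01  ]
green [ 0.4497 -0.2517  0.029 ]
red [0.4457 0.0412 0.029 ]
tip [ 0.6035 -0.1292  0.022 ]
base [ 0.5466 -0.1047  0.026 ]
((594.5648803710938, -125.00607299804688), (9.96581745147705, 17.55571937561035), 7.041136264801025) ((592.9617309570312, -123.82850646972656), (11.680154800415039, 18.31145477294922), 25.72250747680664)
t1.73 at [ 0.4871 -0.1178  0.2393] yaw 75.7 tilt -1.0000 q6 -1.78 twist 2.7 shift cm [-7.58  2.43 20.49] F [0.3 0.3 0.1] w 0.0872 g 0.0
```

```bash
python3 -m pendant '[{"jaw":1,"linear":[0,0,0],"twist":2.7},{"jaw":1,"linear":[-4,1.35,0],"twist":0},{"jaw":1,"linear":[-3.7,1.35,0],"twist":0},{"jaw":1,"linear":[0,0,4],"twist":0},{"jaw":1,"linear":[0,0,4],"twist":0},{"jaw":1,"linear":[0,0,4],"twist":0},{"jaw":1,"linear":[0,0,3],"twist":0},{"jaw":1,"linear":[0,0,0],"twist":0},{"jaw":1,"linear":[0,0,0],"twist":0}]' 20; python3 -c "
from h import *
go(.569,-.1145,.0345,73)"
```

```text
time: 2.48
position: [0.5653, -0.1093, 0.0881]
tool_rot: [0.148, 0.989, 0.001, -0.003]
ft_force: [0.3, -0.9, -0.1]
grip_width: 0.0871
grip_force: 0.0
t2.48 at [ 0.5653 -0.1093  0.0881] yaw 72.9 tilt -1.0000 q6 -1.66 twist -0.1 shift cm [-0.53 -0.39  5.36] F [ 0.3 -0.9 -0.1] w 0.0871 g 0.0
```

```bash
python3 -m pendant '[{"jaw":1,"linear":[-0.5,-0.4,1.8],"twist":0},{"jaw":1,"linear":[0,0,1.8],"twist":0},{"jaw":1,"linear":[0,0,1.8],"twist":0},{"jaw":1,"linear":[0,0,0],"twist":0},{"jaw":0.3,"linear":[0,0,0],"twist":0},{"jaw":0.3,"linear":[0,0,0],"twist":0},{"jaw":0.3,"linear":[0,0,0],"twist":0},{"jaw":0.3,"linear":[0,0,0],"twist":0},{"jaw":0.3,"linear":[0,0,0],"twist":0},{"jaw":0.3,"linear":[0,0,0],"twist":0}]' 15; python3 -c "
from h import *
go(.569,-.1145,.15,73)"
```

```text
time: 3.32
position: [0.5709, -0.1161, 0.0363]
tool_rot: [0.148, 0.989, -0.0, 0.001]
ft_force: [-0.3, 0.2, -0.7]
grip_width: 0.0551
grip_force: 0.0
t3.32 at [ 0.5709 -0.1161  0.0363] yaw 72.9 tilt -1.0000 q6 -1.67 twist -0.1 shift cm [  0.21   0.1  -11.37] F [-0.3  0.2 -0.7] w 0.0551 g 0.0
```

```bash
python3 -m pendant '[{"jaw":0.3,"linear":[0,0,0.2],"twist":0},{"jaw":0.3,"linear":[0,0,0],"twist":0},{"jaw":0.3,"linear":[0,0,0],"twist":0},{"jaw":0.3,"linear":[0,0,0],"twist":0},{"jaw":0.3,"linear":[0,0,0],"twist":0},{"jaw":0.3,"linear":[0,0,0],"twist":0}]' 15; python3 -c "
from h import *
go(.569,-.1145,.15,73)"
```

```text
time: 3.82
position: [0.5704, -0.116, 0.0334]
tool_rot: [0.148, 0.989, 0.0, -0.0]
ft_force: [0.8, -0.2, 0.7]
grip_width: 0.0379
grip_force: 15.0
t3.82 at [ 0.5704 -0.116   0.0334] yaw 72.9 tilt -1.0000 q6 -1.67 twist -0.1 shift cm [  0.18   0.1  -11.66] F [ 0.8 -0.2  0.7] w 0.0379 g 15.0
```

```bash
python3 -m pendant '[{"jaw":0.3,"linear":[0,0,-3],"twist":0},{"jaw":0.3,"linear":[0,0,-4],"twist":0},{"jaw":0.3,"linear":[0,0,-4],"twist":0},{"jaw":0.3,"linear":[0,0,-4],"twist":-4.4},{"jaw":0.3,"linear":[0.7,4,0],"twist":0},{"jaw":0.3,"linear":[0.7,4,0],"twist":0},{"jaw":0.3,"linear":[1.5,4,0],"twist":0},{"jaw":0.3,"linear":[1.5,4,0],"twist":0},{"jaw":0.3,"linear":[1.5,4,0],"twist":0},{"jaw":0.3,"linear":[1.5,4,0],"twist":0},{"jaw":0.3,"linear":[1.5,4,0],"twist":0},{"jaw":0.3,"linear":[1.5,4,0],"twist":0}]' 15; python3 -c "
from h import *
go(.523,.277,.19,77.4)"
```

```text
time: 4.82
position: [0.5392, 0.2147, 0.1835]
tool_rot: [0.11, 0.994, -0.0, -0.0]
ft_force: [1.3, 0.2, -0.1]
grip_width: 0.0382
grip_force: 15.0
t4.82 at [0.5392 0.2147 0.1835] yaw 77.3 tilt -1.0000 q6 -1.16 twist -0.1 shift cm [ 2.94  5.73 -0.65] F [ 1.3  0.2 -0.1] w 0.0382 g 15.0
```

```bash
python3 -m pendant '[{"jaw":0.3,"linear":[1.5,2.9,0],"twist":0},{"jaw":0.3,"linear":[1.5,2.9,0],"twist":0},{"jaw":0.3,"linear":[0,0,0],"twist":0},{"jaw":0.3,"linear":[0,0,0],"twist":0}]' 15; python3 -c "
from h import *
c=shot('wrist'); cv2.imwrite('pics/w2.png',c['color'])
go(.523,.277,.033,77.4)"
```

```text
time: 5.15
position: [0.5225, 0.2775, 0.1833]
tool_rot: [0.108, 0.994, -0.0, -0.0]
ft_force: [0.0, -1.6, -0.6]
grip_width: 0.0381
grip_force: 15.0
t5.20 at [0.523  0.2762 0.1834] yaw 77.4 tilt -1.0000 q6 -1.05 twist 0.0 shift cm [ 0.02  0.09 15.04] F [-0.  -0.5 -0.9] w 0.0382 g 15.0
```

View pics/w2.png

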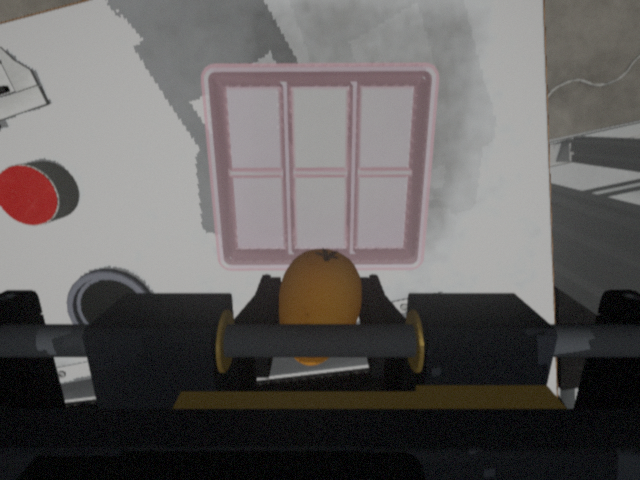

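The pack is square to the jaws. Its centre is at about (320,172), midway between the ridge crossings at (287,172) and (353,172). The held loquat runs from (324,250) to (312,364).

```bash
python3 - <<'E'
from h import *
c=load('wrist')
l,r=ray(c,287,172,.013),ray(c,353,172,.013); print(l,r,(l+r)/2,np.degrees(np.arctan2(*(r-l)[1::-1])))
K=[ray(c,u,v,.023) for u,v in((202,65),(439,65),(423,269),(219,269))]; print(np.mean(K,0),[np.degrees(np.arctan2(*(a-b)[1::-1])) for a,b in((K[1],K[0]),(K[2],K[3]))])
b,t=ray(c,325,250,.175),ray(c,312,365,.17); print(b,t,(b+t)/2,np.degrees(np.arctan2(*(t-b)[1::-1])))
E
```

```text
[0.47600512 0.2583436  0.013     ] [0.48844021 0.31461068 0.013     ] [0.48222266 0.28647714 0.013     ] 77.5378760495828
[0.48387656 0.28677638 0.023     ] [np.float64(77.54646876949276), np.float64(77.52870669612979)]
[0.49770784 0.28507915 0.175     ] [0.56000752 0.26474765 0.17      ] [0.52885768 0.2749134  0.1725    ] -18.07409145807757
```

```bash
python3 -c "
from h import *
go(.518,.278,.033,83)"
```

```text
t5.20 at [0.523  0.2762 0.1834] yaw 77.4 tilt -1.0000 q6 -1.05 twist -5.6 shift cm [ 0.52  0.13 15.04] F [-0.  -0.5 -0.9] w 0.0382 g 15.0
```

```bash
python3 -m pendant '[{"jaw":0.3,"linear":[0,0,0],"twist":-5.6},{"jaw":0.3,"linear":[0.5,0.1,3],"twist":0},{"jaw":0.3,"linear":[0,0,3],"twist":0},{"jaw":0.3,"linear":[0,0,3],"twist":0},{"jaw":0.3,"linear":[0,0,3],"twist":0},{"jaw":0.3,"linear":[0,0,1.8],"twist":0},{"jaw":0.3,"linear":[0,0,0],"twist":0},{"jaw":0.3,"linear":[0,0,0],"twist":0},{"jaw":0.3,"linear":[0,0,0],"twist":0}]' 15; python3 -c "
from h import *
go(.518,.278,.033,83)"
```

```text
time: 5.95
position: [0.52, 0.2768, 0.0466]
tool_rot: [0.062, 0.998, 0.0, 0.001]
ft_force: [-0.4, -0.2, -1.1]
grip_width: 0.0382
grip_force: 15.0
t5.95 at [0.52   0.2768 0.0466] yaw 82.9 tilt -1.0000 q6 -1.15 twist -0.1 shift cm [0.22 0.1  1.36] F [-0.4 -0.2 -1.1] w 0.0382 g 15.0
```

```bash
python3 -m pendant '[{"jaw":0.3,"linear":[0.2,0.1,0.7],"twist":0},{"jaw":0.3,"linear":[0,0,0.75],"twist":0},{"jaw":0.3,"linear":[0,0,0],"twist":0},{"jaw":0.3,"linear":[0,0,0],"twist":0},{"jaw":0.55,"linear":[0,0,0],"twist":0},{"jaw":0.65,"linear":[0,0,0],"twist":0},{"jaw":0.65,"linear":[0,0,0],"twist":0},{"jaw":0.65,"linear":[0,0,0],"twist":0},{"jaw":0.65,"linear":[0,0,0],"twist":0}]' 15; python3 -c "
from h import *
go(.518,.278,.2,83)"
```

```text
time: 6.7
position: [0.5169, 0.2788, 0.0312]
tool_rot: [0.062, 0.998, 0.0, 0.0]
ft_force: [-0.3, 0.2, 0.2]
grip_width: 0.0555
grip_force: 0.0
t6.70 at [0.5169 0.2788 0.0312] yaw 82.9 tilt -1.0000 q6 -1.14 twist -0.1 shift cm [ -0.12  -0.07 -16.88] F [-0.3  0.2  0.2] w 0.0555 g 0.0
```

```bash
python3 -m pendant '[{"jaw":0.65,"linear":[0,0,-4],"twist":0},{"jaw":0.65,"linear":[0,0,-4],"twist":0},{"jaw":0.65,"linear":[0,0,-4],"twist":0},{"jaw":1,"linear":[0,0,-4],"twist":0},{"jaw":1,"linear":[-0.5,-4,0],"twist":0},{"jaw":1,"linear":[-0.5,-4,0],"twist":0},{"jaw":1,"linear":[-1,-4,0],"twist":0},{"jaw":1,"linear":[-1,-4,0],"twist":0},{"jaw":1,"linear":[-1,-4,0],"twist":0},{"jaw":1,"linear":[-1,-4,0],"twist":0},{"jaw":1,"linear":[-1,-4,0],"twist":0},{"jaw":1,"linear":[-1,-4,0],"twist":0}]' 15; python3 -c "
from h import *
go(.62,-.26,.19,76)"
```

```text
time: 7.7
position: [0.5467, -0.0494, 0.1912]
tool_rot: [0.062, 0.998, 0.0, 0.0]
ft_force: [0.9, -0.3, -0.5]
grip_width: 0.0871
grip_force: 0.0
t7.70 at [ 0.5467 -0.0494  0.1912] yaw 82.9 tilt -1.0000 q6 -1.74 twist 6.9 shift cm [-12.21 -18.66   0.12] F [ 0.9 -0.3 -0.5] w 0.0871 g 0.0
```

```bash
python3 -m pendant '[{"jaw":1,"linear":[0,0,0],"twist":6.9},{"jaw":1,"linear":[-1.8,-3.7,0],"twist":0},{"jaw":1,"linear":[-2.4,-3.2,0],"twist":0},{"jaw":1,"linear":[-2.4,-3.2,0],"twist":0},{"jaw":1,"linear":[-2.4,-3.2,0],"twist":0},{"jaw":1,"linear":[-2.4,-3.2,0],"twist":0},{"jaw":1,"linear":[-1,-2.2,0],"twist":0},{"jaw":1,"linear":[0,0,0],"twist":0},{"jaw":1,"linear":[0,0,0],"twist":0}]' 15; python3 -c "
from h import *
go(.57,-.26,.0285,76)
c=shot('wrist'); cv2.imwrite('pics/w3.png',c['color'])
t=shot('top'); a=t['color'][200:310,140:320]; cv2.imwrite('pics/t3.png',cv2.resize(a,None,fx=3,fy=3,interpolation=cv2.INTER_CUBIC))"
```

```text
time: 8.45
position: [0.6218, -0.2601, 0.1905]
tool_rot: [0.123, 0.992, 0.0, -0.0]
ft_force: [0.2, 0.8, -0.2]
grip_width: 0.0868
grip_force: 0.0
t8.45 at [ 0.6218 -0.2601  0.1905] yaw 75.9 tilt -1.0000 q6 -1.89 twist -0.1 shift cm [ 5.02 -1.25 16.2 ] F [ 0.2  0.8 -0.2] w 0.0868 g 0.0
```

View pics/w3.png

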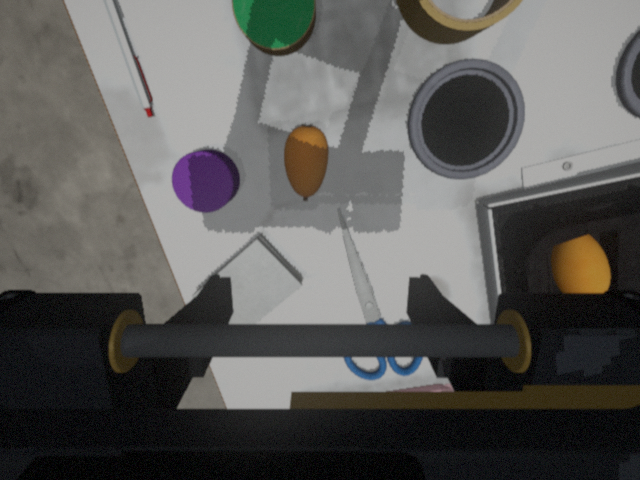

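View pics/t3.png

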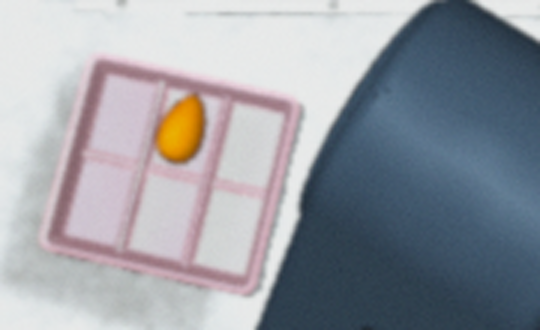

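The stray loquat lies lengthwise in the far well of the middle row, at (182,130) in the top crop. In the wrist view the table loquat runs from base (307,124) to tip (305,200), and the large dish, now empty, is centred at (466,118).

```bash
python3 - <<'E'
from h import *
c=load('wrist')
b,t=ray(c,307,124,.018),ray(c,305,199,.016);m=(b+t)/2; a=np.degrees(np.arctan2(*(t-b)[1::-1])); print(b,t,m,a,np.linalg.norm(t-b))
print(ray(c,284,160,.0185),ray(c,328,160,.0185),'dish',ray(c,466,118,.01))
go(m[0],m[1],.0285,a+90)
E
```

```text
[ 0.5402547  -0.25070187  0.018     ] [ 0.60246562 -0.26897171  0.016     ] [ 0.57136016 -0.25983679  0.017     ] -16.36623614386505 0.0648689902389346
[ 0.5643045  -0.27766883  0.0185    ] [ 0.57365098 -0.24058007  0.0185    ] dish [ 0.56892768 -0.1164117   0.01      ]
t8.55 at [ 0.6213 -0.2575  0.1906] yaw 76.0 tilt -1.0000 q6 -1.89 twist 2.4 shift cm [ 4.69 -1.65 16.22] F [0.1 0.3 0. ] w 0.0867 g 0.0
```

```bash
python3 -m pendant '[{"jaw":0.7,"linear":[0,0,0],"twist":2.4},{"jaw":0.7,"linear":[2.4,-0.8,0],"twist":0},{"jaw":0.7,"linear":[2.4,-0.8,0],"twist":0},{"jaw":0.7,"linear":[0,0,4],"twist":0},{"jaw":0.7,"linear":[0,0,4],"twist":0},{"jaw":0.7,"linear":[0,0,3],"twist":0},{"jaw":0.7,"linear":[0,0,0],"twist":0},{"jaw":0.7,"linear":[0,0,0],"twist":0}]' 15; python3 -c "
from h import *
go(.5694,-.2593,.0285,73.6)"
```

```text
time: 9.22
position: [0.5704, -0.2583, 0.08]
tool_rot: [0.141, 0.99, 0.001, -0.002]
ft_force: [-0.4, -1.0, 1.3]
grip_width: 0.0611
grip_force: 0.0
t9.22 at [ 0.5704 -0.2583  0.08  ] yaw 73.7 tilt -1.0000 q6 -1.89 twist 0.1 shift cm [ 0.05 -0.13  5.15] F [-0.4 -1.   1.3] w 0.0611 g 0.0
```

```bash
python3 -m pendant '[{"jaw":0.7,"linear":[0,-0.1,1.7],"twist":0},{"jaw":0.7,"linear":[0,0,1.7],"twist":0},{"jaw":0.7,"linear":[0,0,1.8],"twist":0},{"jaw":0.7,"linear":[0,0,0],"twist":0},{"jaw":0.3,"linear":[0,0,0],"twist":0},{"jaw":0.3,"linear":[0,0,0],"twist":0},{"jaw":0.3,"linear":[0,0,0],"twist":0},{"jaw":0.3,"linear":[0,0,0],"twist":0},{"jaw":0.3,"linear":[0,0,0],"twist":0},{"jaw":0.3,"linear":[0,0,0],"twist":0},{"jaw":0.3,"linear":[0,0,0],"twist":0}]' 15; python3 -c "
from h import *
go(.5694,-.2593,.0285,73.6)"
```

```text
time: 10.13
position: [0.5721, -0.2619, 0.0302]
tool_rot: [0.142, 0.99, -0.0, 0.001]
ft_force: [-0.4, -0.3, 6.2]
grip_width: 0.0366
grip_force: 15.0
t10.13 at [ 0.5721 -0.2619  0.0302] yaw 73.6 tilt -1.0000 q6 -1.89 twist 0.0 shift cm [0.33 0.18 0.17] F [-0.4 -0.3  6.2] w 0.0366 g 15.0
```

```bash
python3 -m pendant '[{"jaw":0.3,"linear":[0,0,-3],"twist":0},{"jaw":0.3,"linear":[0,0,-4],"twist":0},{"jaw":0.3,"linear":[0,0,-4],"twist":0},{"jaw":0.3,"linear":[0,0,-4],"twist":-4},{"jaw":0.3,"linear":[1.3,3.6,0],"twist":0},{"jaw":0.3,"linear":[1.3,3.6,0],"twist":0},{"jaw":0.3,"linear":[1.3,3.6,0],"twist":0},{"jaw":0.3,"linear":[1.3,3.6,0],"twist":0},{"jaw":0.3,"linear":[1.3,3.6,0],"twist":0},{"jaw":0.3,"linear":[1.3,3.6,0],"twist":0},{"jaw":0.3,"linear":[1.3,3.6,0],"twist":0},{"jaw":0.3,"linear":[1.3,3.6,0],"twist":0}]' 15; python3 -c "
from h import *
go(.5,.27,.185,77.5)"
```

```text
time: 11.13
position: [0.5306, 0.0436, 0.1789]
tool_rot: [0.108, 0.994, -0.0, -0.0]
ft_force: [0.6, 0.0, 0.2]
grip_width: 0.0366
grip_force: 15.0
t11.13 at [0.5306 0.0436 0.1789] yaw 77.6 tilt -1.0000 q6 -1.48 twist 0.1 shift cm [ 7.89 21.45 -0.6 ] F [0.6 0.  0.2] w 0.0366 g 15.0
```

```bash
python3 -m pendant '[{"jaw":0.3,"linear":[1.3,3.6,0],"twist":0},{"jaw":0.3,"linear":[1.3,3.6,0],"twist":0},{"jaw":0.3,"linear":[1.3,3.6,0],"twist":0},{"jaw":0.3,"linear":[1.3,3.6,0],"twist":0},{"jaw":0.3,"linear":[1.3,3.6,0],"twist":0},{"jaw":0.3,"linear":[1.3,3.4,0],"twist":0},{"jaw":0.3,"linear":[0,0,0],"twist":0},{"jaw":0.3,"linear":[0,0,0],"twist":0},{"jaw":0.3,"linear":[0,0,0],"twist":0}]' 15; python3 -c "
from h import *
c=shot('wrist'); cv2.imwrite('pics/w4.png',c['color'])
go(.442,.2955,.19,77.5)"
```

```text
time: 11.88
position: [0.5006, 0.2674, 0.1787]
tool_rot: [0.107, 0.994, -0.0, -0.0]
ft_force: [0.4, -0.1, -0.5]
grip_width: 0.0364
grip_force: 15.0
t11.93 at [0.5009 0.2668 0.1788] yaw 77.6 tilt -1.0000 q6 -1.06 twist 0.1 shift cm [ 6.37  1.53 -1.12] F [ 0.6 -0.8 -0.3] w 0.0366 g 15.0
```

View pics/w4.png

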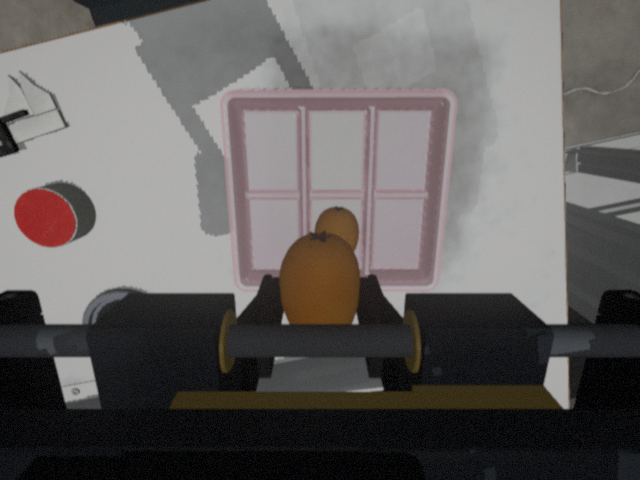

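The held loquat is straight in the jaws: base at (320,233), sides at x = 279 and 359, tip hidden behind the bar. The near middle well ahead is free.

```bash
python3 - <<'E'
from h import *
c=load('wrist'); b=ray(c,320,233,.168); print(b)
p=robot.get_obs()['position']; ux=np.array([-np.sin(np.radians(77.5)),np.cos(np.radians(77.5))]); off=(b[:2]-p[:2])@ux; print('base ahead of tcp along tool x',off)
t=np.array([.442,.2955])-ux*(off-.0335); print(t)
go(t[0],t[1],.034,77.5)
E
```

```text
[0.4681463  0.27427032 0.168     ]
base ahead of tcp along tool x 0.03356063906560564
[0.4420592  0.29548688]
t11.93 at [0.5009 0.2668 0.1788] yaw 77.6 tilt -1.0000 q6 -1.06 twist 0.1 shift cm [ 6.35  1.54 14.48] F [ 0.6 -0.8 -0.3] w 0.0366 g 15.0
```

```bash
python3 -m pendant '[{"jaw":0.3,"linear":[2.2,0.5,0],"twist":0},{"jaw":0.3,"linear":[2.2,0.5,0],"twist":0},{"jaw":0.3,"linear":[1.9,0.5,0],"twist":0},{"jaw":0.3,"linear":[0,0,4],"twist":0},{"jaw":0.3,"linear":[0,0,4],"twist":0},{"jaw":0.3,"linear":[0,0,3.5],"twist":0},{"jaw":0.3,"linear":[0,0,0],"twist":0},{"jaw":0.3,"linear":[0,0,0],"twist":0},{"jaw":0.3,"linear":[0,0,0],"twist":0}]' 15; python3 -c "
from h import *
go(.442,.2955,.034,77.5)"
```

```text
time: 12.68
position: [0.4441, 0.2953, 0.0653]
tool_rot: [0.109, 0.994, 0.0, 0.001]
ft_force: [0.2, 0.3, -0.3]
grip_width: 0.0364
grip_force: 15.0
t12.68 at [0.4441 0.2953 0.0653] yaw 77.5 tilt -1.0000 q6 -0.98 twist 0.0 shift cm [ 0.22 -0.03  3.13] F [ 0.2  0.3 -0.3] w 0.0364 g 15.0
```

```bash
python3 -m pendant '[{"jaw":0.3,"linear":[0.2,0,1.6],"twist":0},{"jaw":0.3,"linear":[0,0,1.6],"twist":0},{"jaw":0.3,"linear":[0,0,0],"twist":0},{"jaw":0.3,"linear":[0,0,0],"twist":0},{"jaw":0.3,"linear":[0,0,0],"twist":0},{"jaw":0.5,"linear":[0,0,0],"twist":0},{"jaw":0.6,"linear":[0,0,0],"twist":0},{"jaw":0.65,"linear":[0,0,0],"twist":0},{"jaw":0.65,"linear":[0,0,0],"twist":0},{"jaw":0.65,"linear":[0,0,0],"twist":0}]' 15; python3 -c "
from h import *
go(.4497,-.2517,.2,90)"
```

```text
time: 13.52
position: [0.4408, 0.2963, 0.0323]
tool_rot: [0.108, 0.994, 0.0, 0.0]
ft_force: [-0.4, -0.5, 0.3]
grip_width: 0.0554
grip_force: 0.0
t13.52 at [0.4408 0.2963 0.0323] yaw 77.6 tilt -1.0000 q6 -0.97 twist -12.4 shift cm [ -0.89 -54.8  -16.78] F [-0.4 -0.5  0.3] w 0.0554 g 0.0
```

```bash
python3 -m pendant '[{"jaw":0.65,"linear":[0,0,-4],"twist":0},{"jaw":0.65,"linear":[0,0,-4],"twist":0},{"jaw":0.65,"linear":[0,0,-4],"twist":0},{"jaw":1,"linear":[-0.9,-3.6,0],"twist":0},{"jaw":1,"linear":[-0.9,-3.6,0],"twist":0},{"jaw":1,"linear":[-0.9,-3.6,0],"twist":0},{"jaw":1,"linear":[-0.9,-3.6,0],"twist":0},{"jaw":1,"linear":[-0.9,-3.6,0],"twist":0},{"jaw":1,"linear":[-0.9,-3.6,0],"twist":0},{"jaw":1,"linear":[-0.9,-3.6,0],"twist":0},{"jaw":1,"linear":[-0.9,-3.6,0],"twist":0},{"jaw":1,"linear":[-0.9,-3.6,0],"twist":0}]' 15; python3 -m pendant '[{"jaw":1,"linear":[-0.9,-3.6,0],"twist":0},{"jaw":1,"linear":[-0.9,-3.6,0],"twist":0},{"jaw":1,"linear":[-0.9,-3.6,0],"twist":0},{"jaw":1,"linear":[-0.9,-3.6,0],"twist":0},{"jaw":1,"linear":[-0.9,-3.6,0],"twist":0},{"jaw":1,"linear":[0,0,0],"twist":0},{"jaw":1,"linear":[0,0,0],"twist":0}]';python3 -c "
from h import *
go(.4497,-.2517,.026,78)
t=shot('top'); a=t['color'][200:310,140:320]; cv2.imwrite('pics/t4.png',cv2.resize(a,None,fx=3,fy=3,interpolation=cv2.INTER_CUBIC))"
```

```text
time: 14.52
position: [0.4501, -0.0392, 0.1521]
tool_rot: [0.108, 0.994, 0.0, -0.0]
ft_force: [0.4, -0.8, 0.3]
grip_width: 0.0868
grip_force: 0.0
time: 15.1
position: [0.4559, -0.2251, 0.1519]
tool_rot: [0.11, 0.994, -0.0, 0.0]
ft_force: [-0.4, 1.1, -0.1]
grip_width: 0.0869
grip_force: 0.0
t15.10 at [ 0.4559 -0.2251  0.1519] yaw 77.4 tilt -1.0000 q6 -2.03 twist -0.6 shift cm [ 0.06 -2.73 12.59] F [-0.4  1.1 -0.1] w 0.0869 g 0.0
```

View pics/t4.png

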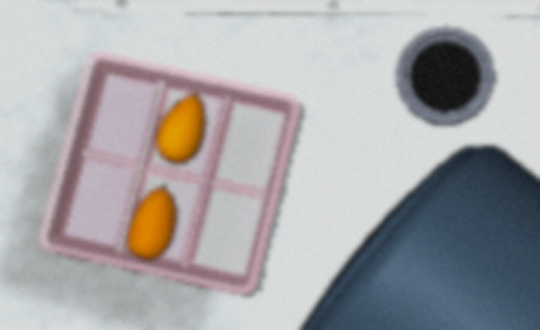

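Both loquats lie lengthwise in the middle row, at (182,130) and (153,225). Now the large roll.

```bash
python3 -m pendant '[{"jaw":1,"linear":[0,-1.4,0],"twist":0},{"jaw":1,"linear":[0,-1.3,0],"twist":0},{"jaw":1,"linear":[0,0,3],"twist":0},{"jaw":1,"linear":[0,0,3],"twist":0},{"jaw":1,"linear":[0,0,2],"twist":0},{"jaw":1,"linear":[0,0,0],"twist":0},{"jaw":1,"linear":[0,0,0],"twist":0},{"jaw":1,"linear":[0,0,0],"twist":0}]' 15; python3 -c "
from h import *
go(.4497,-.2517,.026,77.4)"
```

```text
time: 15.82
position: [0.4506, -0.2492, 0.0728]
tool_rot: [0.107, 0.994, -0.0, 0.0]
ft_force: [0.5, -0.3, 0.7]
grip_width: 0.0868
grip_force: 0.0
t15.82 at [ 0.4506 -0.2492  0.0728] yaw 77.7 tilt -1.0000 q6 -2.08 twist 0.3 shift cm [ 0.04 -0.26  4.69] F [ 0.5 -0.3  0.7] w 0.0868 g 0.0
```

```bash
python3 -m pendant '[{"jaw":1,"linear":[0,-0.2,1.6],"twist":0},{"jaw":1,"linear":[0,0,1.6],"twist":0},{"jaw":1,"linear":[0,0,1.5],"twist":0},{"jaw":1,"linear":[0,0,0],"twist":0},{"jaw":0.6,"linear":[0,0,0],"twist":0},{"jaw":0.6,"linear":[0,0,0],"twist":0},{"jaw":0.6,"linear":[0,0,0],"twist":0},{"jaw":0.6,"linear":[0,0,0],"twist":0},{"jaw":0.6,"linear":[0,0,0],"twist":0},{"jaw":0.6,"linear":[0,0,0],"twist":0},{"jaw":0.6,"linear":[0,0,0],"twist":0}]' 15; python3 -c "
from h import *
go(.569,-.1163,.1,77.5)"
```

```text
time: 16.73
position: [0.4502, -0.2517, 0.0259]
tool_rot: [0.108, 0.994, -0.0, 0.001]
ft_force: [-0.1, 0.9, 6.0]
grip_width: 0.0625
grip_force: 15.0
t16.73 at [ 0.4502 -0.2517  0.0259] yaw 77.6 tilt -1.0000 q6 -2.08 twist 0.1 shift cm [-8.68 15.79 -7.41] F [-0.1  0.9  6. ] w 0.0625 g 15.0
```

```bash
python3 -m pendant '[{"jaw":0.6,"linear":[0,0,-3],"twist":0},{"jaw":0.6,"linear":[0,0,-3.5],"twist":0},{"jaw":0.6,"linear":[0,0,-3.5],"twist":0},{"jaw":0.6,"linear":[-1.8,3.2,0],"twist":0},{"jaw":0.6,"linear":[-1.8,3.2,0],"twist":0},{"jaw":0.6,"linear":[-1.8,3.2,0],"twist":0},{"jaw":0.6,"linear":[-1.8,3.2,0],"twist":0},{"jaw":0.6,"linear":[-1.5,3,0],"twist":0},{"jaw":0.6,"linear":[0,0,0],"twist":0},{"jaw":0.6,"linear":[0,0,0],"twist":0},{"jaw":0.6,"linear":[0,0,0],"twist":0}]' 15; python3 -c "
from h import *
go(.570,-.1162,.033,77.5)
c=shot('wrist'); cv2.imwrite('pics/w5.png',c['color'])"
```

```text
time: 17.65
position: [0.5677, -0.1155, 0.1247]
tool_rot: [0.107, 0.994, -0.0, -0.001]
ft_force: [0.4, -0.9, -0.7]
grip_width: 0.0622
grip_force: 15.0
t17.65 at [ 0.5677 -0.1155  0.1247] yaw 77.7 tilt -1.0000 q6 -1.75 twist 0.2 shift cm [-0.26 -0.02  9.17] F [ 0.4 -0.9 -0.7] w 0.0622 g 15.0
```

View pics/w5.png

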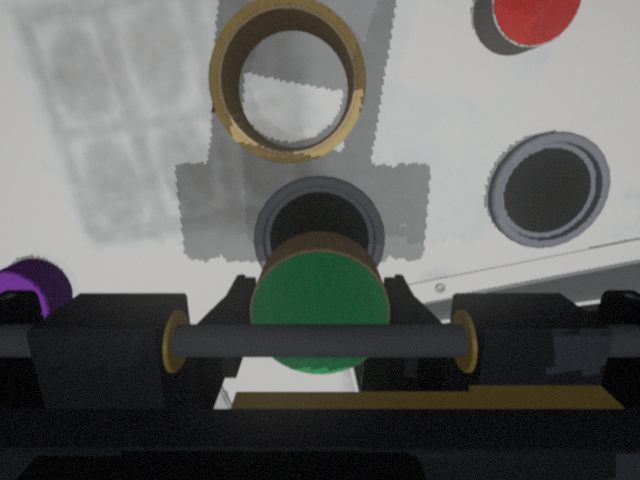

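The roll sits level and central in the jaws, with its green top at (320,311). The dish below is aligned at x = 320, and the small dish is centred at (548,189).

```bash
python3 -m pendant '[{"jaw":0.6,"linear":[-0.2,0,3],"twist":0},{"jaw":0.6,"linear":[0,0,2.5],"twist":0},{"jaw":0.6,"linear":[0,0,2],"twist":0},{"jaw":0.6,"linear":[0,0,1.6],"twist":0},{"jaw":0.6,"linear":[0,0,0],"twist":0},{"jaw":0.6,"linear":[0,0,0],"twist":0},{"jaw":0.6,"linear":[0,0,0],"twist":0},{"jaw":0.6,"linear":[0,0,0],"twist":0}]' 15; python3 -c "
from h import *
c=load('wrist'); print(ray(c,548.5,189,.01))
go(.570,-.1162,.033,77.5)"
```

```text
time: 18.37
position: [0.5707, -0.1168, 0.0352]
tool_rot: [0.108, 0.994, -0.0, 0.001]
ft_force: [-0.8, 0.3, -0.2]
grip_width: 0.0625
grip_force: 15.0
[0.56828421 0.05518868 0.01      ]
t18.37 at [ 0.5707 -0.1168  0.0352] yaw 77.6 tilt -1.0000 q6 -1.75 twist 0.1 shift cm [0.08 0.04 0.22] F [-0.8  0.3 -0.2] w 0.0625 g 15.0
```

```bash
python3 -m pendant '[{"jaw":0.6,"linear":[0,0,0.25],"twist":0},{"jaw":0.6,"linear":[0,0,0],"twist":0},{"jaw":0.6,"linear":[0,0,0],"twist":0},{"jaw":0.85,"linear":[0,0,0],"twist":0},{"jaw":0.95,"linear":[0,0,0],"twist":0},{"jaw":0.95,"linear":[0,0,0],"twist":0},{"jaw":0.95,"linear":[0,0,0],"twist":0},{"jaw":0.95,"linear":[0,0,0],"twist":0},{"jaw":1,"linear":[0,0,-3],"twist":0},{"jaw":1,"linear":[0,0,-4],"twist":0},{"jaw":1,"linear":[0,0,-4],"twist":0},{"jaw":1,"linear":[0,0,0],"twist":0}]' 15; python3 -c "
from h import *
go(.4457,.0412,.13,77.5)"
```

```text
time: 19.37
position: [0.5751, -0.1177, 0.1488]
tool_rot: [0.107, 0.994, -0.002, 0.007]
ft_force: [0.5, -0.9, 0.1]
grip_width: 0.0866
grip_force: 0.0
t19.37 at [ 0.5751 -0.1177  0.1488] yaw 77.7 tilt -0.9999 q6 -1.75 twist 0.2 shift cm [16.1  12.72  1.61] F [ 0.5 -0.9  0.1] w 0.0866 g 0.0
```

```bash
python3 -m pendant '[{"jaw":1,"linear":[3.2,2.5,0],"twist":0},{"jaw":1,"linear":[3.2,2.5,0],"twist":0},{"jaw":1,"linear":[3.2,2.5,0],"twist":0},{"jaw":1,"linear":[3.2,2.5,0],"twist":0},{"jaw":1,"linear":[3.3,2.7,0],"twist":0},{"jaw":1,"linear":[0,0,3],"twist":0},{"jaw":1,"linear":[0,0,3],"twist":0},{"jaw":1,"linear":[0,0,2],"twist":0},{"jaw":1,"linear":[0,0,0],"twist":0},{"jaw":1,"linear":[0,0,0],"twist":0},{"jaw":1,"linear":[0,0,0],"twist":0}]' 15; python3 -c "
from h import *
go(.4457,.0412,.026,77.5)"
```

```text
time: 20.28
position: [0.4415, 0.0416, 0.0621]
tool_rot: [0.108, 0.994, -0.0, 0.0]
ft_force: [-0.4, -0.2, 1.0]
grip_width: 0.087
grip_force: 0.0
t20.28 at [0.4415 0.0416 0.0621] yaw 77.6 tilt -1.0000 q6 -1.51 twist 0.1 shift cm [-0.41  0.06  3.61] F [-0.4 -0.2  1. ] w 0.0870 g 0.0
```

```bash
python3 -m pendant '[{"jaw":1,"linear":[-0.4,0,0.6],"twist":0},{"jaw":1,"linear":[0,0,1.5],"twist":0},{"jaw":1,"linear":[0,0,1.5],"twist":0},{"jaw":0.5,"linear":[0,0,0],"twist":0},{"jaw":0.5,"linear":[0,0,0],"twist":0},{"jaw":0.5,"linear":[0,0,0],"twist":0},{"jaw":0.5,"linear":[0,0,0],"twist":0},{"jaw":0.5,"linear":[0,0,0],"twist":0},{"jaw":0.5,"linear":[0,0,0],"twist":0},{"jaw":0.5,"linear":[0,0,0],"twist":0},{"jaw":0.5,"linear":[0,0,0],"twist":0},{"jaw":0.5,"linear":[0,0,0],"twist":0}]' 15; python3 -c "
from h import *
go(.5687,.0555,.13,77.5)"
```

```text
time: 21.28
position: [0.4452, 0.0408, 0.0261]
tool_rot: [0.108, 0.994, -0.0, 0.001]
ft_force: [0.1, 0.3, 6.2]
grip_width: 0.0518
grip_force: 15.0
t21.28 at [0.4452 0.0408 0.0261] yaw 77.6 tilt -1.0000 q6 -1.51 twist 0.1 shift cm [-11.75   4.11 -10.38] F [0.1 0.3 6.2] w 0.0518 g 15.0
```

```bash
python3 -m pendant '[{"jaw":0.5,"linear":[0,0,-3],"twist":0},{"jaw":0.5,"linear":[0,0,-3.5],"twist":-7},{"jaw":0.5,"linear":[0,0,-3.5],"twist":-5},{"jaw":0.5,"linear":[-3.1,0.4,0],"twist":0},{"jaw":0.5,"linear":[-3.1,0.4,0],"twist":0},{"jaw":0.5,"linear":[-3.1,0.4,0],"twist":0},{"jaw":0.5,"linear":[-3.1,0.4,0],"twist":0},{"jaw":0.5,"linear":[0,0,3],"twist":0},{"jaw":0.5,"linear":[0,0,3],"twist":0},{"jaw":0.5,"linear":[0,0,0],"twist":0},{"jaw":0.5,"linear":[0,0,0],"twist":0},{"jaw":0.5,"linear":[0,0,0],"twist":0}]' 15; python3 -c "
from h import *
go(.5687,.0555,.033,89.5)"
```

```text
time: 22.28
position: [0.5689, 0.0561, 0.0661]
tool_rot: [0.003, 1.0, -0.0, -0.0]
ft_force: [1.0, 0.2, -0.3]
grip_width: 0.0523
grip_force: 15.0
t22.28 at [0.5689 0.0561 0.0661] yaw 89.6 tilt -1.0000 q6 -1.66 twist 0.1 shift cm [ 0.01 -0.06  3.31] F [ 1.   0.2 -0.3] w 0.0523 g 15.0
```

```bash
python3 -m pendant '[{"jaw":0.5,"linear":[0,0,1.3],"twist":0},{"jaw":0.5,"linear":[0,0,1.2],"twist":0},{"jaw":0.5,"linear":[0,0,0.8],"twist":0},{"jaw":0.5,"linear":[0,0,0],"twist":0},{"jaw":0.5,"linear":[0,0,0],"twist":0},{"jaw":0.5,"linear":[0,0,0],"twist":0},{"jaw":0.5,"linear":[0,0,0],"twist":0}]' 15; python3 -c "
from h import *
go(.5687,.0555,.033,89.5)"
```

```text
time: 22.87
position: [0.5692, 0.0561, 0.033]
tool_rot: [0.003, 1.0, -0.0, 0.0]
ft_force: [-0.5, -0.2, 0.1]
grip_width: 0.0523
grip_force: 15.0
t22.87 at [0.5692 0.0561 0.033 ] yaw 89.6 tilt -1.0000 q6 -1.66 twist 0.1 shift cm [ 0.04 -0.06  0.  ] F [-0.5 -0.2  0.1] w 0.0523 g 15.0
```

Release, rise, then back off toward the left to clear the top view.

```bash
python3 -m pendant '[{"jaw":0.75,"linear":[0,0,0],"twist":0},{"jaw":0.85,"linear":[0,0,0],"twist":0},{"jaw":0.85,"linear":[0,0,0],"twist":0},{"jaw":0.85,"linear":[0,0,0],"twist":0},{"jaw":0.85,"linear":[0,0,0],"twist":0},{"jaw":0.85,"linear":[0,0,0],"twist":0},{"jaw":0.85,"linear":[0,0,-2],"twist":0},{"jaw":0.85,"linear":[0,0,-4],"twist":0},{"jaw":0.85,"linear":[0,0,-4],"twist":0},{"jaw":0.85,"linear":[0,0,-4],"twist":0},{"jaw":0.85,"linear":[2,0,-4],"twist":0},{"jaw":0.85,"linear":[3,0,0],"twist":0}]' 15; python3 -m pendant '[{"jaw":0.85,"linear":[1.5,3.6,0],"twist":0},{"jaw":0.85,"linear":[1.5,3.6,0],"twist":0},{"jaw":0.85,"linear":[1.5,3.6,0],"twist":0},{"jaw":0.85,"linear":[1.5,3.6,0],"twist":0},{"jaw":0.85,"linear":[1.5,3.6,0],"twist":0},{"jaw":0.85,"linear":[1.5,3.6,0],"twist":0},{"jaw":0.85,"linear":[1.5,3.6,0],"twist":0},{"jaw":0.85,"linear":[1.5,3.6,0],"twist":0},{"jaw":0.85,"linear":[0,3.6,0],"twist":0},{"jaw":0.85,"linear":[0,3.6,0],"twist":0},{"jaw":0.85,"linear":[0,3.6,0],"twist":0},{"jaw":0.85,"linear":[0,0,0],"twist":0}]' | head -2; python3 -c "
from h import *
t=shot('top'); cv2.imwrite('pics/t6.png',cv2.resize(t['color'][190:320,130:480],None,fx=2.2,fy=2.2,interpolation=cv2.INTER_CUBIC))
s=shot('scene'); cv2.imwrite('pics/s6.png',cv2.resize(s['color'][160:400,130:530],None,fx=2,fy=2,interpolation=cv2.INTER_CUBIC))"
```

```text
time: 23.87
position: [0.5278, 0.0555, 0.2174]
tool_rot: [0.003, 1.0, -0.001, 0.01]
ft_force: [1.0, 0.7, -0.2]
grip_width: 0.0742
grip_force: 0.0
time: 24.87
position: [0.403, 0.4595, 0.2102]
```

View pics/t6.png

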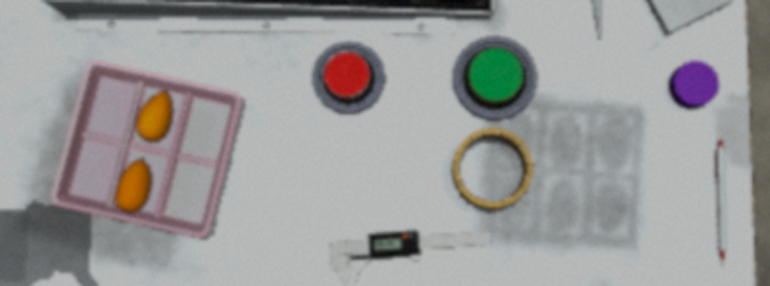

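View pics/s6.png

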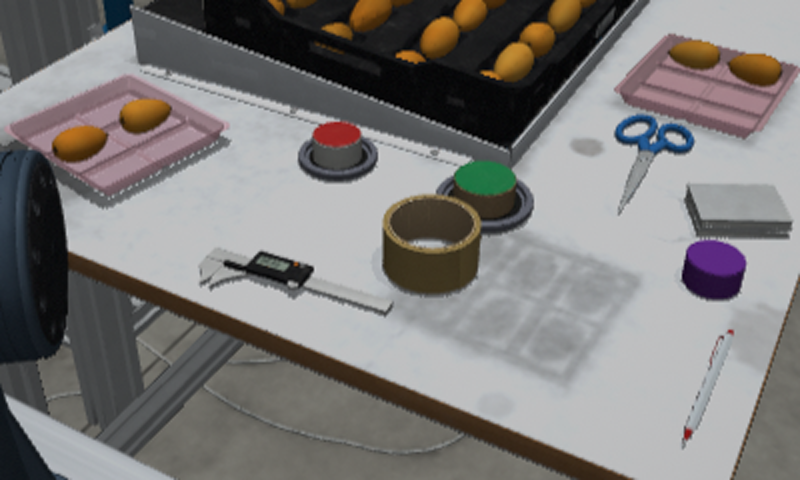

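Both rolls stand upright in their dishes (red (348,75), green (496,75) in the top crop). Both loquats lie in the middle row, and the tape, cards and pen are where they were.

```bash
python3 -c "
from rig import robot
print(robot.hand_in())"
```

```text
the job is handed in; nothing more can be done
None
```

The job is handed in at about 25 s: both loquats lie lengthwise in the pack's middle row, each sticker roll stands upright in its own dish, and the tape, cards and pen show no movement in the final pictures.

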